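# Hold a vial down in the press-to-read station

## Task

Pick up the glass vial with the black cap and put it upright, foot first, into the metal cup of the white reading station. Press it down gently against the sprung plunger until its foot meets the hard stop in the cup, and finish while still holding it firmly down there with the gripper, not letting go. Leave the brown bottle and the petri dish where they stand.

Things in the scene. Friction and masses are not known exactly. Their poses are not given: they have to be found in the camera images.
- vial: Glass vial with a black screw cap, standing on the worktop: 74 mm tall, glass 27 mm in diameter, cap 25 mm in diameter over the top 20 mm; 30 to 65 g. Origin at the centre of its underside, z up through the cap. Grip it by the cap, so that the fingertips clear the cup's rim. It and the brown bottle, over 95 mm apart, may swap places.
- station: Press-to-read station, fixed on the worktop: white base 110 x 90 x 30 mm with a metal cup standing on its middle. Origin at the centre of its underside, z up. Between it and the vial stands a tall instrument (front face at x = 0.47): carry the vial round its front, at x below 0.42, or well above it.
- cup_mouth (a point): Centre of the cup's open rim, 66 mm above the worktop. The bore is 31 mm in diameter (2 mm play all round a vial) and flares to 40 mm at the rim, over the top 7 mm.
- stop_face (a point): Centre of the hard stop in the cup: a fixed flat steel ring, inner diameter 19 mm, outer 31 mm, its upper face 30 mm below the rim and 36 mm above the worktop. The plunger stands up through it.
- station_stop: The stop ring itself, fixed in the station; origin at the centre of its underside, 6 mm below its upper face.
- plunger (a joint): Travel of the sprung orange plunger (16 mm in diameter) in the cup, m, growing as it is pressed down. At 0 its top stands 14 mm above the stop face, 16 mm below the rim. It takes about 3 N to start and 8 N at 0.014, where the vial's foot meets the stop ring. It springs back up when let go and lifts the vial.
- brown_bottle: Brown bottle with a dark cap, 44 mm in diameter, 78 mm tall, loose; origin at the centre of its underside, z up. Bystander.
- petri_dish: Closed petri dish with pink contents, 62 mm in diameter, 15 mm tall, loose; origin at the centre of its underside, z up. Bystander.
Things that resemble listed ones, but are neither listed nor needed, are in the scene too. Of the things that look like the vial, take the one that is farthest to the robot's left at the start.

How it is judged (in metres and radians):
On the way, in this order (a step that is already met when the one before it is completed fails the run):
1. the vial is lifted clear of the worktop in the fingers (height (world z) of vial above 0.03 m and contact force between the fingers and vial above 1 N and horizontal distance between vial and stop_face above 0.06 m), for 0.2 s.
2. the vial's foot is inside the cup, the vial upright (z of vial in the frame of stop_face below 0.022 m and horizontal distance between vial and stop_face below 0.004 m and angle between vial's own z axis and vertical below 0.12 rad), for 0.1 s.
At the end, for the whole second after the job is handed in: Vial upright (0.1 rad) in the cup, foot on the stop ring (over 1.5 N, within 4 mm of its centre), plunger in over 13 mm, still and held by the fingers (over 1 N); brown bottle and petri dish within 20 mm of where they stood (value of joint plunger above 0.013 m and contact force between vial and station_stop above 1.5 N and contact force between the fingers and vial above 1 N and horizontal distance between vial and stop_face below 0.004 m and angle between vial's own z axis and vertical below 0.1 rad and linear speed of vial below 0.01 m/s and distance of each of brown_bottle, petri_dish from where it was at the start of the episode below 0.02 m); the arm keeps its last pose, push and grip.
It fails at once if the vial is rammed onto the stop ring with more than 35 N (contact force between vial and station_stop above 35 N).
It fails at once if the brown bottle is knocked over or pushed more than 20 mm (angle between brown_bottle's own z axis and vertical above 0.5 rad or distance of brown_bottle from where it was at the start of the episode above 0.02 m).
It fails at once if the petri dish is pushed more than 20 mm (distance of petri_dish from where it was at the start of the episode above 0.02 m).
It also fails if it takes over 42 s, if anything falls off the work surface, if the arm or the gripper's body presses on something with over 40 N, if the wrist force passes 120 N, or if a joint passes its speed limit or range.

## Robot

A 6-joint arm with a two-finger parallel gripper is mounted at the origin on a cart in front of the work surface, level with it; the furniture and walls round the work are solid. World frame = base frame: x ahead of the robot, y to its left, z up, the work surface at z = 0. Lengths are in mm, angles in rad, forces in N, time in s.
With the tool pointing down it reaches from about 350 to 875 mm from the base axis. Payload 4.2 kg.
Tool frame: the origin (TCP) lies midway between the tips of the shut fingers; the grasp point (between the pads) lies 19 mm behind it (arm.hold_point_z is the distance from the TCP to the grasp point, in mm); z points along the fingers, y is the line along which they close (so a half turn about z gives the same grasp; the last joint's range is limited). The gripper opens to 85 mm and grips with 20 to 120 N. Pads are 22 mm wide; open, the fingers measure 114 mm over their backs; the gripper's body (76 mm by 85 mm) begins 54 mm behind the grasp point. The pads swing forward as they close: fully open they stand 13 mm farther back than shut.
Start: joints at [-0.965, 0.385, 0.008, 0, -1.194, -0.259], TCP at [212.446, -587.764, 231.312] pointing down, gripper open.
Joint ranges: [-3.14, 3.14], [-1.21, 2.06], [-1.07, 1.41], [-3.16, 2.05], [-2.99, -0.16], [-3.1, 3.1]. Speed limits (rad/s): [2.79, 2.79, 3.14, 3.14, 3.14, 3.14].

## Interface

Orientations are given as a unit quaternion [x, y, z, w].
In Python, from bench import arm, vision gives the robot as it stands. The module is installed in compiled form; this text tells all that it offers.
- The arm moves only by the tool servo_tool, never from a script. Its argument "plan" is a list of rows, each a list of 7 numbers: the shift along the world's x, y, z each as a share of 300 mm, from -1 to 1, then the turn, a rotation vector about the world's x, y, z each as a share of 2 rad, from -1 to 1, then the opening, from 0 (shut) to 1 (fully open). A call has 1 to 20 rows; each row shifts and turns the commanded pose from where the row before left it; what a row does not reach is not made up. A row lasts 1/8 s, in which the tool goes at most 62.5 mm and 10.7 degrees, less where a joint would pass 70% of its speed; a pose out of reach is approached as far as the arm can. A call with a number of a shift or a turn outside -1 to 1 is refused whole. A call with a gripper value outside its range is refused whole. The fingers move at their own pace and stop on an object; the grip force is fixed at half the most. Time passes only in rows, so rows that do not move let the fingers close. It gives the time, the measured TCP pose, the force, the opening and the grip force at its end, in the units of the state.
- arm.read_state(): the state, without advancing time (a new reading comes with each control period).
- vision.get_image(name): name is "scene" or "top" or "wrist"; returns a dict with "image" (480x640x3 uint8, red, green, blue), "z_map" (480x640 float32, mm along the optical axis (not along the pixel's ray), 0 where there is no reading), "K" (3x3 intrinsics, pixels), "world_to_cam" (4x4, takes a point from world to camera coordinates); the wrist camera has in their place "mount" (4x4, takes a point from camera to tool coordinates, whose origin is the TCP and whose axes are the flange's). Camera axes: x right, y down, z forward; pixel columns grow to the right and rows downward; lengths in mm; the calibration is good to about 2 mm. The wrist camera is an equidistant fisheye: a pixel r from the principal point sees the ray r / f radians off the axis. A picture is of the moment at which its call begins: read the wrist's pose just before it.
- arm.job_done(): hands the job in; it is judged then, once.
The state is a dict: "clock": time; "joints": joint angles; "joint_vel": joint speeds; "joint_efforts": joint torques, N m; "position": TCP position; "ee_rot": TCP orientation; "contact_force": force on the tool from outside, world axes, zero at the start; "wrist_torque": the same for the moment, N m; "gripper_width": finger opening in mm; "grasp_force": force on a finger pad.
Only numpy, scipy, OpenCV 4.12 (cv2) and the standard library are available. Lean on these libraries where they do the work, as an engineer would, in place of code of your own. Each camera call takes 0.05 s, during which the arm holds its last target. There are 200 camera calls.

## Working session

There is one attempt and no reset: what is moved stays moved. The work goes in short steps, Python scripts to look and compute and a tool call to move; the robot and the scene stay as the last step left them, time stands still between calls to the robot, and variables do not carry over. Pictures are saved under pics/ and viewed, at most 10 in all, crops included, and the job is handed in when it is done.

Besides the shell and the picture viewer there is one more tool, called after "Request:" as name(argument=value, ...), one argument or row to a line, values as JSON. servo_tool: Moves the arm, as the interface text tells. Its arguments: {"type":"object","properties":{"plan":{"type":"array"}},"required":["plan"]}

```bash
mkdir -p pics
cat > h.py <<'E'
import numpy as np, cv2
from bench import arm, vision
def pt(d,u,v,z=None):
    K=d["K"];z=z or d["z_map"][int(v),int(u)]
    p=np.array([(u-K[0,2])/K[0,0]*z,(v-K[1,2])/K[1,1]*z,z,1])
    return (np.linalg.inv(d["world_to_cam"])@p)[:3]
def cloud(d):
    K=d["K"];z=d["z_map"];v,u=np.mgrid[:480,:640]
    P=np.stack([(u-K[0,2])/K[0,0]*z,(v-K[1,2])/K[1,1]*z,z,np.ones_like(z)],-1)
    return (P@np.linalg.inv(d["world_to_cam"]).T)[...,:3]
E
python3 - <<'E'
from h import *
s=arm.read_state();print(s)
for n in("scene","top"):
    d=vision.get_image(n);np.save(n+".npy",d,allow_pickle=True)
    cv2.imwrite(f"pics/{n}.png",d["image"][...,::-1]);print(n,d["K"].tolist(),d["world_to_cam"].round(3).tolist())
E
```

```text
{'clock': 0.0, 'joints': array([-9.65401335e-01,  3.85574649e-01,  6.63809186e-03, -5.33491357e-04,
       -1.19398443e+00, -2.58593057e-01]), 'joint_vel': array([ 1.13681059e-04, -1.88230736e-04, -3.80536298e-04,  1.37769438e-03,
       -9.73039573e-05, -8.32283108e-04]), 'joint_efforts': array([ 8.12721610e-04, -3.92285621e+01,  1.88398737e+01,  4.18632969e+00,
       -4.72899686e-03,  1.08832282e-05]), 'position': array([ 212.260543  , -587.23779052,  230.2103351 ]), 'ee_rot': array([-1.72436264e-01,  9.85020073e-01,  1.06853745e-03, -2.19627440e-04]), 'contact_force': array([ 0.46402901,  0.25359159, -0.40192097]), 'wrist_torque': array([-0.00894159, -0.00357038,  0.00696845]), 'grasp_force': 0.0, 'gripper_width': 85.24669769477414}
scene [[486.16339697657816, 0.0, 326.28411987708023], [0.0, 486.16339697657816, 239.9725322180929], [0.0, 0.0, 1.0]] [[-0.621, -0.784, -0.022, 273.465], [-0.454, 0.382, -0.805, 282.507], [0.639, -0.49, -0.593, 714.3], [0.0, 0.0, 0.0, 1.0]]
top [[479.96822470570044, 0.0, 328.22971717465657], [0.0, 479.96822470570044, 242.8143187412171], [0.0, 0.0, 1.0]] [[0.018, -1.0, 0.003, -47.858], [-0.987, -0.018, -0.161, 483.432], [0.161, 0.0, -0.987, 1023.414], [0.0, 0.0, 0.0, 1.0]]
```

View pics/scene.png

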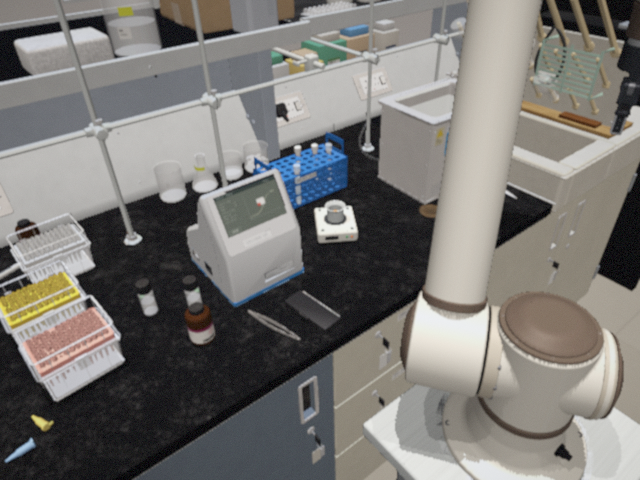

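View pics/top.png

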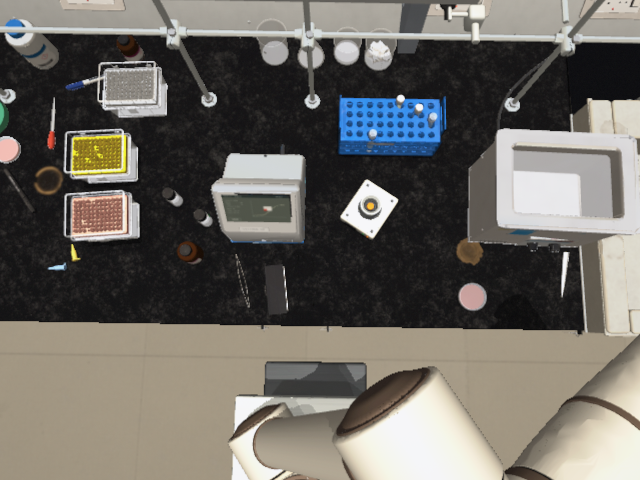

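The scene view shows two black-capped vials at (147,298) and (192,290), and the brown bottle at (200,322). In the top view these are at (172,197), (203,217) and (189,251). The station cup is at about (371,206), the instrument spans about (213–305, 155–242), and the petri dish is at (472,296).
Could be taken for the vial: top (172,197), top (203,217), brown bottle (189,251). The leftmost (+y is left in the top image) is (172,197). I'll check it in a crop.

Run:
```python
from h import *
t=np.load("top.npy",allow_pickle=True).item();s=np.load("scene.npy",allow_pickle=True).item()
a=cv2.resize(t["image"][150:270,150:250],None,fx=4,fy=4,interpolation=cv2.INTER_CUBIC)
b=cv2.resize(t["image"][165:255,325:415],(480,480),interpolation=cv2.INTER_CUBIC)[:480,:400]
c=np.zeros((480,800,3),np.uint8);c[:,:400]=a;c[:,400:]=b
cv2.imwrite("pics/crop.png",c[...,::-1])
C=cloud(t);S=cloud(s)
for n,X in(("top",C),("scene",S)):
    for z0,z1,x0,x1,y0,y1,l in((67,80,480,680,200,400,"caps"),(60,72,450,680,-200,50,"rim"),(25,34,450,680,-200,50,"base")):
        m=(X[...,2]>z0)&(X[...,2]<z1)&(X[...,0]>x0)&(X[...,0]<x1)&(X[...,1]>y0)&(X[...,1]<y1)
        k,L=cv2.connectedComponents(m.astype(np.uint8))
        for i in range(1,k):
            q=X[L==i]
            if len(q)>8: print(n,l,len(q),q.mean(0).round(1),q.min(0).round(),q.max(0).round())
m=(C[...,2]>85)&(C[...,0]>400)&(C[...,0]<700)&(C[...,1]>-50)&(C[...,1]<300)
q=C[m];print("instr",q.min(0),q.max(0))
for p in((172,197),(166,190),(203,217),(371,206),(189,251),(472,296)):print(p,pt(t,*p).round(1))
```

```text
top caps 114 [583.3 311.7  73.5] [571. 300.  67.] [596. 325.  78.]
top caps 57 [519.3 397.4  71.7] [491. 391.  67.] [552. 400.  78.]
top caps 108 [536.6 240.5  73.6] [525. 229.  68.] [548. 252.  79.]
top rim 9 [603.1  16.2  66.5] [595.  16.  63.] [611.  16.  71.]
top rim 182 [ 569.8 -131.7   64.9] [ 547. -153.   60.] [ 590. -109.   70.]
top rim 20 [510.4  16.9  65.9] [491.  16.  61.] [530.  22.  71.]
top base 1403 [ 565.  -130.1   30.1] [ 501. -194.   25.] [636. -67.  34.]
top base 16 [ 565.6 -128.1   32.7] [ 561. -139.   30.] [ 573. -121.   34.]
scene caps 125 [536.7 243.7  72.5] [525. 230.  68.] [552. 256.  76.]
scene caps 129 [583.5 315.   72.7] [573. 303.  67.] [598. 327.  75.]
scene caps 21 [504.4 398.7  71.2] [496. 397.  68.] [517. 400.  73.]
scene rim 131 [ 572.1 -131.    64.2] [ 547. -151.   60.] [ 592. -105.   69.]
scene rim 58 [492.5  36.4  65.7] [489.  22.  60.] [496.  50.  72.]
scene base 790 [ 558. -119.   30.] [ 503. -191.   25.] [637. -64.  34.]
scene base 35 [492.4  37.6  29.4] [490.  24.  25.] [495.  49.  34.]
instr [489.7806982   15.84383557  85.13946982] [671.90692198 184.11489127 222.30443547]
(172, 197) [574.8 304.   67.9]
(166, 190) [588.3 315.6  75.4]
(203, 217) [530.8 232.9  70.9]
(371, 206) [ 566.9 -132.6   50.5]
(189, 251) [454.7 255.9  79.3]
(472, 296) [ 373.9 -361.    16.4]
```

View pics/crop.png

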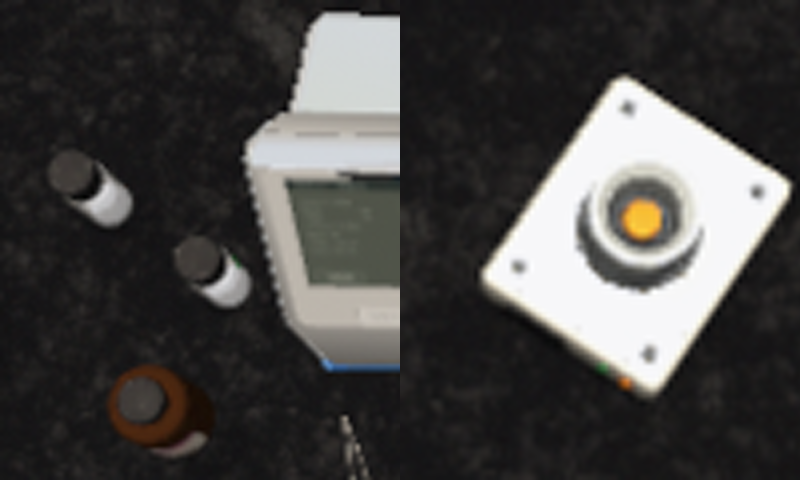

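The crop shows the leftmost vial's cap at about (73,172) in its enlargement, with a white label. The lookalike is at (200,258) and the brown bottle at (140,400). My choice is the vial at about (583,313). I'll close along the (-0.83, 0.55) direction, at right angles to the line towards the lookalike.

Request:
servo_tool(
  plan=[
    [0.078, 0.161, 0.017, 0, 0, 0, 0.75],
    [0.078, 0.161, 0.017, 0, 0, 0, 0.75],
    [0.078, 0.161, 0.017, 0, 0, 0, 0.75],
    [0.078, 0.161, 0.017, 0, 0, 0, 0.75],
    [0.078, 0.161, 0.017, 0, 0, 0, 0.75],
    [0.078, 0.161, 0.017, 0, 0, 0, 0.75],
    [0.078, 0.161, 0.017, 0, 0, 0, 0.75],
    [0.078, 0.161, 0.017, 0, 0, 0, 0.75],
    [0, 0.167, 0, 0, 0, 0, 0.75],
    [0, 0.167, 0, 0, 0, 0.08, 0.75],
    [0, 0.167, 0, 0, 0, 0.08, 0.75],
    [0, 0.167, 0, 0, 0, 0.08, 0.75],
    [0, 0.167, 0, 0, 0, 0.08, 0.75],
    [0, 0.167, 0, 0, 0, 0, 0.75],
    [0, 0.167, 0, 0, 0, 0, 0.75],
    [0, 0.167, 0, 0, 0, 0, 0.75],
  ],
)

```text
clock: 2.1
position: [399.1, 201.0, 272.0]
ee_rot: [-0.474, 0.881, 0.0, -0.0]
contact_force: [1.0, -0.5, 0.1]
gripper_width: 63.9
grasp_force: 0.0
```

Request:
servo_tool(
  plan=[
    [0.123, 0.075, -0.081, 0, 0, 0, 0.75],
    [0.123, 0.075, -0.081, 0, 0, 0, 0.75],
    [0.123, 0.075, -0.081, 0, 0, 0, 0.75],
    [0.123, 0.075, -0.081, 0, 0, 0, 0.75],
    [0.123, 0.075, -0.081, 0, 0, 0, 0.75],
    [0, 0, 0, 0, 0, 0, 0.75],
    [0, 0, 0, 0, 0, 0, 0.75],
  ],
)

```text
clock: 2.98
position: [583.7, 311.6, 150.2]
ee_rot: [-0.474, 0.881, -0.0, -0.001]
contact_force: [-0.4, 0.0, 0.5]
gripper_width: 64.1
grasp_force: 0.0
```

```bash
cat >> h.py <<'E'
from scipy.spatial.transform import Rotation as Ro
def wrist():
    s=arm.read_state();d=vision.get_image("wrist")
    T=np.eye(4);T[:3,:3]=Ro.from_quat(s["ee_rot"]).as_matrix();T[:3,3]=s["position"]
    d["T"]=T@d["mount"];return s,d
def wpt(d,u,v,zw):  # fisheye pixel -> world point on plane z=zw
    K=d["K"];p=np.array([u-K[0,2],v-K[1,2]])/K[0,0];r=np.hypot(*p)
    ray=np.r_[p/max(r,1e-9)*np.sin(r),np.cos(r)]
    w=d["T"][:3,:3]@ray;o=d["T"][:3,3];return o+w*(zw-o[2])/w[2]
E
python3 - <<'E'
from h import *
s,d=wrist();np.save("w1.npy",d,allow_pickle=True);cv2.imwrite("pics/w1.png",d["image"][...,::-1])
print(s["position"],s["joints"],arm.hold_point_z,d["K"],d["mount"].round(3))
E
```

```text
[583.74015742 311.55559677 150.18662891] [ 7.34207852e-01  5.07697190e-01 -3.54621609e-03  7.13917065e-05
 -1.06096305e+00 -1.31828187e+00] 18.700000000000003 [[371.64829954   0.         317.88113439]
 [  0.         371.64829954 231.95617244]
 [  0.           0.           1.        ]] [[-2.0000e-03 -9.4800e-01 -3.1800e-01  8.2598e+01]
 [ 1.0000e+00 -2.0000e-03  0.0000e+00  1.2200e-01]
 [-1.0000e-03 -3.1800e-01  9.4800e-01 -1.4265e+02]
 [ 0.0000e+00  0.0000e+00  0.0000e+00  1.0000e+00]]
```

View pics/w1.png

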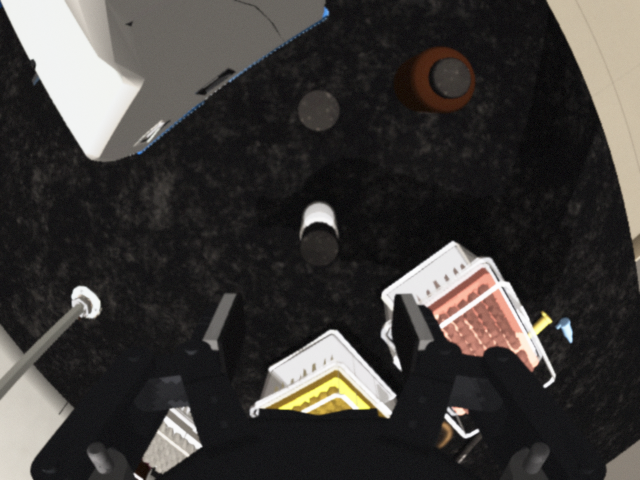

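The wrist view shows the vial between the fingers with its cap disc at about (320,246). The lookalike is at (319,110) and the brown bottle at (450,77); the racks are clear of the fingers.

Run:
```python
from h import *
d=np.load("w1.npy",allow_pickle=True).item()
print(wpt(d,320,246,74),wpt(d,320,204,10))
z=d["z_map"];print(z[246,320],z[240:262:4,320])
print(wpt(d,319,110,74))
g=cv2.convertScaleAbs(d["image"][170:290,260:380,::-1],alpha=3,beta=10)
cv2.imwrite("pics/w1c.png",cv2.resize(g,(600,600),interpolation=cv2.INTER_CUBIC))
```

```text
[582.57509981 312.50087203  74.        ] [576.1418314  303.51450306  10.        ]
234.89491 [232.56291 233.72041 235.54276 234.48755 236.87804 237.41945]
[536.85852107 242.3490474   74.        ]
```

View pics/w1c.png

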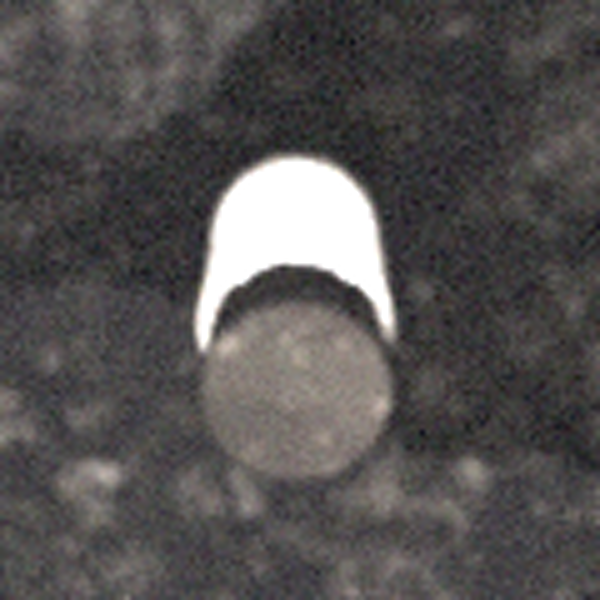

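The crop shows the cap's top disc centred at (297,388), which is pixel (319.4,247.6) and world (583,313). That agrees with the other cameras, so I'm going down to grip the cap.

Request:
servo_tool(
  plan=[
    [0, 0.005, -0.1, 0, 0, 0, 0.75],
    [0, 0, -0.1, 0, 0, 0, 0.75],
    [0, 0, -0.07, 0, 0, 0, 0.75],
    [0, 0, -0.05, 0, 0, 0, 0.75],
    [0, 0, -0.03, 0, 0, 0, 0.75],
    [0, 0, 0, 0, 0, 0, 0.75],
    [0, 0, 0, 0, 0, 0, 0.5],
    [0, 0, 0, 0, 0, 0, 0.3],
    [0, 0, 0, 0, 0, 0, 0.1],
    [0, 0, 0, 0, 0, 0, 0],
    [0, 0, 0, 0, 0, 0, 0],
    [0, 0, 0, 0, 0, 0, 0],
    [0, 0, 0, 0, 0, 0, 0],
  ],
)

```text
clock: 4.65
position: [584.8, 313.8, 46.7]
ee_rot: [-0.474, 0.881, 0.0, 0.001]
contact_force: [-0.9, -0.1, 6.2]
gripper_width: 23.3
grasp_force: 66.3
```

Request:
servo_tool(
  plan=[
    [0, 0, 0.04, 0, 0, 0, 0],
    [0, 0, 0.1, 0, 0, 0, 0],
    [0, 0, 0.15, 0, 0, 0, 0],
    [0, 0, 0.15, 0, 0, 0, 0],
    [0, 0, 0.15, 0, 0, 0, 0],
    [-0.1, -0.062, 0.03, 0, 0, 0, 0],
    [-0.1, -0.062, 0.03, 0, 0, 0, 0],
    [-0.1, -0.062, 0, 0, 0, 0, 0],
    [-0.1, -0.062, 0, 0, 0, 0, 0],
    [-0.1, -0.062, 0, 0, 0, 0, 0],
    [-0.1, -0.062, 0, 0, 0, 0, 0],
    [0, 0, 0, 0, 0, 0, 0],
  ],
)

```text
clock: 6.15
position: [402.1, 200.4, 241.0]
ee_rot: [-0.474, 0.881, 0.0, -0.0]
contact_force: [0.4, 0.0, -0.1]
gripper_width: 23.3
grasp_force: 65.8
```

Run:
```python
from h import *
s,d=wrist();np.save("w2.npy",d,allow_pickle=True);cv2.imwrite("pics/w2.png",d["image"][...,::-1])
print(s["position"],s["joints"],s["gripper_width"],s["grasp_force"],s["contact_force"])
```

```text
[402.13150657 200.37009673 240.95852026] [ 8.25345402e-01  7.29076476e-02 -3.81698687e-01 -8.69505909e-04
 -1.11636491e+00 -1.40874577e+00] 23.32623058943296 65.76352433672582 [ 0.35643502  0.03999785 -0.11478239]
```

View pics/w2.png

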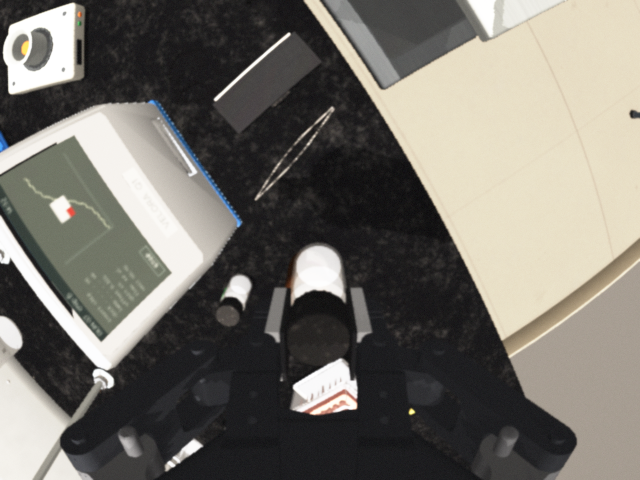

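The wrist view shows the vial held between the pads, cap at about (320,335) and foot at about (318,270), looking upright. I'll check its offset and tilt with a projected overlay.

```bash
cat >> h.py <<'E'
def proj(d,P): # tool-frame points -> wrist pixels
    c=(np.linalg.inv(d["mount"])@np.c_[P,np.ones(len(P))].T)[:3].T
    r=np.hypot(c[:,0],c[:,1]);th=np.arctan2(r,c[:,2])*d["K"][0,0]
    return np.c_[d["K"][0,2]+c[:,0]/r*th,d["K"][1,2]+c[:,1]/r*th]
E
python3 - <<'E'
from h import *
d=np.load("w2.npy",allow_pickle=True).item()
im=cv2.convertScaleAbs(d["image"][...,::-1],alpha=1.6,beta=20);u0,v0=260,220
im=cv2.resize(im[v0:v0+160,u0:u0+120],None,fx=3.7,fy=3.7,interpolation=cv2.INTER_CUBIC)
o=im.copy();a=np.linspace(0,2*np.pi,60)
for zf,r,col in((46.5,13.5,(0,0,255)),(-27.5,12.5,(0,255,0))):
    p=proj(d,np.c_[1.4+r*np.cos(a),r*np.sin(a),0*a+zf])
    cv2.polylines(o,[((p-[u0-.5,v0-.5])*3.7).astype(np.int32)],True,col,1)
cv2.imwrite("pics/w2c.png",np.hstack([im,o])[:600,:888][:, :][:, 0:800] if False else cv2.resize(np.hstack([im,o]),(800,533)))
E
```

```text
(no output)
```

View pics/w2c.png

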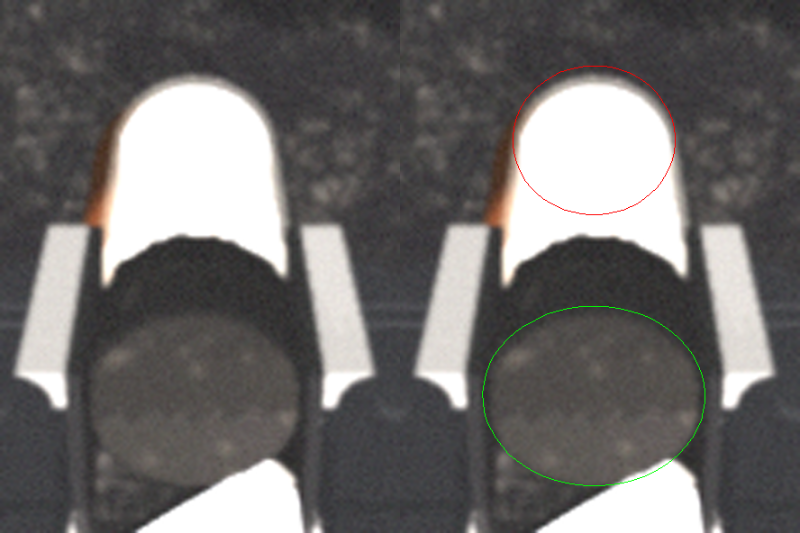

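The overlay fits within about 1 mm: cap at (195,398), foot about 1 mm nearer the gripper than predicted. So the vial is upright and about 1 mm along tool +x. Next I carry it round the front, then hover beyond the cup so the wrist camera can see the cup.

Request:
servo_tool(
  plan=[
    [0, -0.157, 0, 0, 0, 0, 0],
    [0, -0.157, 0, 0, 0, 0, 0],
    [0, -0.157, 0, 0, 0, 0, 0],
    [0, -0.157, 0, 0, 0, 0, 0],
    [0, -0.157, 0, 0, 0, 0, 0],
    [0, -0.157, 0, 0, 0, 0, 0],
    [0, -0.157, 0, 0, 0, 0, 0],
    [0.165, 0.0375, -0.033, 0, 0, 0, 0],
    [0.165, 0.0375, -0.033, 0, 0, 0, 0],
    [0.165, 0.0375, -0.033, 0, 0, 0, 0],
    [0.165, 0.0375, -0.033, 0, 0, 0, 0],
    [0, 0, 0, 0, 0, 0, 0],
    [0, 0, 0, 0, 0, 0, 0],
  ],
)

```text
clock: 7.82
position: [602.1, -83.0, 200.0]
ee_rot: [-0.474, 0.881, 0.0, -0.001]
contact_force: [-0.7, 0.3, -0.1]
gripper_width: 23.5
grasp_force: 65.9
```

Run:
```python
from h import *
s,d=wrist();np.save("w3.npy",d,allow_pickle=True);cv2.imwrite("pics/w3.png",d["image"][...,::-1])
print(s["position"],s["joints"],s["gripper_width"],s["contact_force"])
```

```text
[602.09937045 -82.99328757 200.04923037] [ 1.29032723e-01  3.79406099e-01 -8.14130084e-02 -8.06752687e-05
 -1.11200014e+00 -7.13170960e-01] 23.475413476772747 [-0.72385275  0.31630515 -0.1035092 ]
```

View pics/w3.png

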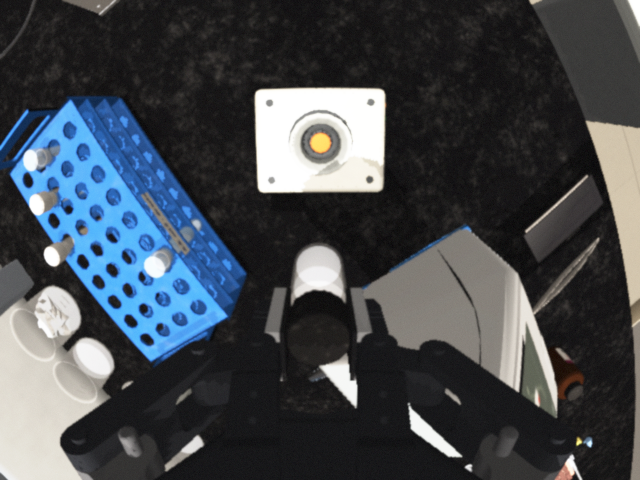

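The cup is in clear view at about (320,142), with the plunger's orange disc at (320,142). I'll overlay the estimate to refine it.

Run:
```python
from h import *
d=np.load("w3.npy",allow_pickle=True).item()
h=cv2.cvtColor(d["image"],cv2.COLOR_RGB2HSV)
m=cv2.inRange(h,(10,120,120),(30,255,255));m[:110]=0;m[180:]=0;m[:,:280]=0;m[:,360:]=0
M=cv2.moments(m,True);u,v=M["m10"]/M["m00"],M["m01"]/M["m00"]
print("plunger",u,v,M["m00"],wpt(d,u,v,50))
E=wpt(d,u,v,50);Ti=np.linalg.inv(d["T"]@np.linalg.inv(d["mount"]))
u0,v0=280,102
im=cv2.resize(d["image"][v0:v0+80,u0:u0+80,::-1],(400,400),interpolation=cv2.INTER_CUBIC);o=im.copy();a=np.linspace(0,2*np.pi,60)
for z,r,c in((66,20,(0,0,255)),(50,8,(255,0,0)),(30,0,(0,255,0)),(59,15.5,(0,160,0))):
    W=np.c_[E[0]+r*np.cos(a),E[1]+r*np.sin(a),0*a+z,0*a+1];p=proj(d,(Ti@W.T)[:3].T)
    cv2.polylines(o,[((p-[u0-.5,v0-.5])*5).astype(np.int32)],True,c,1)
cv2.imwrite("pics/w3c.png",np.hstack([im,o]))
```

```text
plunger 320.2390670553936 142.3935860058309 343.0 [ 567.9167733  -130.39268811   50.        ]
```

View pics/w3c.png

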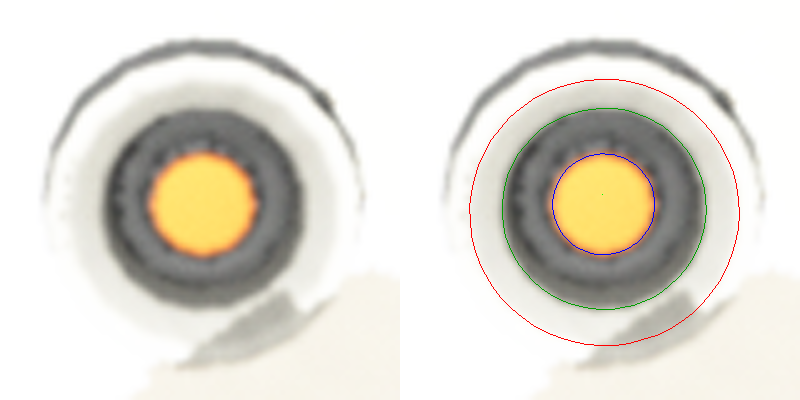

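The overlay matches the bore, rim and plunger, so the cup centre is about (568,-130.3). I'm moving above it and down to just over the rim.

Request:
servo_tool(
  plan=[
    [-0.0555, -0.0775, 0, 0, 0, 0, 0],
    [-0.0555, -0.0775, 0, 0, 0, 0, 0],
    [0, 0, -0.1, 0, 0, 0, 0],
    [0, 0, -0.1, 0, 0, 0, 0],
    [0, 0, -0.06, 0, 0, 0, 0],
    [0, 0, 0, 0, 0, 0, 0],
    [0, 0, 0, 0, 0, 0, 0],
    [0, 0, 0, 0, 0, 0, 0],
  ],
)

```text
clock: 8.88
position: [569.3, -129.6, 124.5]
ee_rot: [-0.474, 0.881, -0.001, 0.001]
contact_force: [-0.6, 0.7, -1.0]
gripper_width: 23.2
grasp_force: 65.9
```

Request:
servo_tool(
  plan=[
    [-0.002, 0, -0.015, 0, 0, 0, 0],
    [0, 0, -0.015, 0, 0, 0, 0],
    [0, 0, -0.015, 0, 0, 0, 0],
    [0, 0, -0.015, 0, 0, 0, 0],
    [0, 0, -0.015, 0, 0, 0, 0],
    [0, 0, 0, 0, 0, 0, 0],
    [0, 0, 0, 0, 0, 0, 0],
  ],
)

```text
clock: 9.75
position: [568.4, -129.4, 100.6]
ee_rot: [-0.474, 0.881, -0.0, 0.0]
contact_force: [0.8, 0.2, 0.2]
gripper_width: 23.6
grasp_force: 65.9
```

Run:
```python
from h import *
for i in range(3):
    s,d=wrist();print(s["position"].round(2),s["contact_force"].round(2),s["wrist_torque"].round(3))
```

```text
[ 568.38 -129.37  100.58] [0.84 0.18 0.23] [-0.015 -0.014 -0.028]
[ 568.41 -129.37  100.67] [ 0.25 -0.12 -0.84] [-0.002  0.012  0.033]
[ 568.44 -129.36  100.73] [-0.26 -0.04 -0.42] [-0.047  0.009  0.015]
```

No side force and the foot is inside the flare. I'm pressing on in small steps.

Request:
servo_tool(
  plan=[
    [0, 0, -0.01, 0, 0, 0, 0],
    [0, 0, -0.01, 0, 0, 0, 0],
    [0, 0, -0.01, 0, 0, 0, 0],
    [0, 0, -0.01, 0, 0, 0, 0],
    [0, 0, 0, 0, 0, 0, 0],
    [0, 0, 0, 0, 0, 0, 0],
  ],
)

```text
clock: 10.65
position: [568.4, -129.4, 88.8]
ee_rot: [-0.474, 0.881, -0.0, 0.0]
contact_force: [-1.3, 0.4, 5.4]
gripper_width: 23.3
grasp_force: 66.7
```

Request:
servo_tool(
  plan=[
    [0, 0, -0.01, 0, 0, 0, 0],
    [0, 0, -0.007, 0, 0, 0, 0],
    [0, 0, 0, 0, 0, 0, 0],
    [0, 0, 0, 0, 0, 0, 0],
  ],
)

```text
clock: 11.15
position: [568.4, -129.4, 84.0]
ee_rot: [-0.474, 0.881, -0.0, 0.0]
contact_force: [-1.6, 1.1, 6.9]
gripper_width: 23.7
grasp_force: 66.8
```

Request:
servo_tool(
  plan=[
    [0, 0, -0.0035, 0, 0, 0, 0],
    [0, 0, 0, 0, 0, 0, 0],
    [0, 0, 0, 0, 0, 0, 0],
  ],
)

```text
clock: 11.52
position: [568.5, -129.4, 83.0]
ee_rot: [-0.474, 0.881, -0.0, 0.0]
contact_force: [-2.0, 1.7, 7.6]
gripper_width: 23.2
grasp_force: 66.9
```

Request:
servo_tool(
  plan=[
    [-0.001, 0.001, -0.0035, 0, 0, 0, 0],
    [0, 0, 0, 0, 0, 0, 0],
    [0, 0, 0, 0, 0, 0, 0],
  ],
)

```text
clock: 11.9
position: [568.5, -129.3, 82.6]
ee_rot: [-0.474, 0.881, -0.001, 0.0]
contact_force: [-1.6, 1.9, 9.5]
gripper_width: 23.9
grasp_force: 67.4
```

Request:
servo_tool(
  plan=[
    [0, 0, -0.0025, 0, 0, 0, 0],
    [0, 0, 0, 0, 0, 0, 0],
    [0, 0, 0, 0, 0, 0, 0],
  ],
)

```text
clock: 12.28
position: [568.5, -129.3, 82.6]
ee_rot: [-0.474, 0.881, -0.001, 0.001]
contact_force: [-3.7, 1.0, 12.3]
gripper_width: 23.6
grasp_force: 67.9
```

The tool has stopped at z 82.6 while the force keeps rising, so the foot is on the stop. I'll add a little more preload.

Request:
servo_tool(
  plan=[
    [-0.001, 0, -0.003, 0, 0, 0, 0],
    [0, 0, 0, 0, 0, 0, 0],
    [0, 0, 0, 0, 0, 0, 0],
    [0, 0, 0, 0, 0, 0, 0],
    [0, 0, 0, 0, 0, 0, 0],
  ],
)

```text
clock: 12.9
position: [568.5, -129.3, 82.5]
ee_rot: [-0.474, 0.88, -0.001, 0.001]
contact_force: [-4.0, 2.1, 15.5]
gripper_width: 23.4
grasp_force: 68.4
```

Run:
```python
from h import *
for i in range(4):
    s,d=wrist();print(s["position"].round(2),s["contact_force"].round(2),s["wrist_torque"].round(3),s["grasp_force"])
t=vision.get_image("top");s=vision.get_image("scene")
a=cv2.resize(s["image"][150:260,270:400,::-1],(400,338),interpolation=cv2.INTER_CUBIC)
b=cv2.resize(d["image"][:,100:540,::-1],(367,400));c=np.zeros((400,780,3),np.uint8);c[:338,:400]=a;c[:,405:772]=b
cv2.imwrite("pics/end.png",c)
for p in((189,251),(472,296)):print(pt(t,*p).round(1))
```

```text
[ 568.5  -129.35   82.52] [-3.98  2.13 15.52] [ 0.626  1.383 -0.012] 68.4149687815534
[ 568.52 -129.36   82.53] [-3.8   1.72 15.84] [0.581 1.387 0.053] 68.41457728711248
[ 568.52 -129.36   82.54] [-3.52  1.74 16.31] [ 0.538  1.413 -0.027] 68.41456707979887
[ 568.51 -129.36   82.54] [-4.47  0.56 16.52] [ 0.587  1.444 -0.021] 68.41384923115584
[454.3 255.1  82.1]
[ 373.9 -361.1   16.2]
```

View pics/end.png

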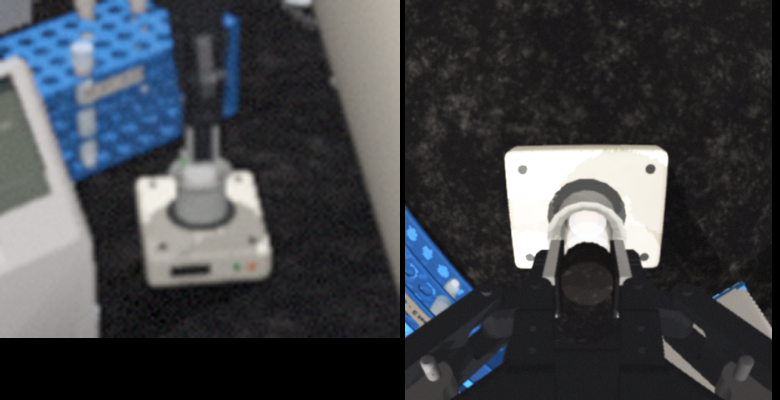

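The vial sits upright in the cup (crop centre about (205,185)), held by the cap. It is against a hard stop at about 16 N, roughly 8 N more than the spring. The bystanders haven't moved, so I'm handing it in.

```bash
python3 -c "
from bench import arm
print(arm.job_done())"
```

```text
the job is handed in; nothing more can be done
None
```

The leftmost black-capped vial is upright in the station's cup, held by its cap and pressed against the hard stop with about 16 N in total; the brown bottle and petri dish did not move, and I handed the job in at about 13 s (the hand-in returned no verdict).

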